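Fit the drive roller to the gearmotor's flatted shaft

TASK

The orange drive roller belongs on the gearmotor's upright output shaft. First stand the roller up on the bench on its bare aluminium end and let go of it, so that you can see its D-shaped bore and take a fresh grip from above; then turn it until the flat of the bore matches the flat of the shaft, lower it on until it sits fully home on the gearbox, let go and move clear. Leave the tools lying around undisturbed.

Things in the scene. Friction and masses are not known exactly. Their poses are not given: they have to be found in the camera images.
- roller: loose orange roller, 52 mm diameter, 80 mm long, 0.2-0.45 kg; bare aluminium band, 16 mm wide, at its bottom end. D-bore right through: 27 mm diameter, flat 8.2 mm off the axis. Origin: centre of the bottom (aluminium) end face; z: along the axis to the top end; x: towards the bore's flat. Starts lying, flat side down, top end to the right (-y) within 0.45 rad; bench else clear at x 0.42-0.56, y -0.4 to -0.22
- shaft_seat (a point): on the axis of the fixed upright steel shaft, at the seat the roller rests on, 100 mm above the bench. Shaft 24 mm diameter, flat 7 mm off the axis, 50 mm high above the seat, top 6 mm tapered; z up, x towards its flat. The worm gear holds it: it does not turn. Gearbox 128 x 112 mm; motor beyond it, reaching 210 mm from the shaft, 113 mm high
- pliers: blue-handled pliers lying on the bench, 163 x 54 x 12 mm, a bystander; origin under its centre
- spanner: steel spanner lying on the bench, 168 x 29 x 7 mm, a bystander; origin under its centre
- tape: green roll of tape lying flat, 62 mm across, 19 mm high, a bystander; origin under its centre
- rule: yellow pocket tape measure standing on the bench, 79 x 38 x 62 mm, a bystander; origin under its centre
Things that resemble listed ones, but are neither listed nor needed, are in the scene too. What is shaped like the roller but blue is not meant.

How it is judged:
On the way, in this order (a step that is already met when the one before it is completed fails the run):
1. the roller stands upright on the bench on its aluminium end, let go and at rest (angle between roller's own z axis and vertical below 0.06 rad and height (world z) of roller below 0.006 m and contact force between roller and the fingers below 0.1 N and linear speed of roller below 0.03 m/s), for 0.2 s.
2. the roller is home on the shaft's seat with the flats matched (z of roller in the frame of shaft_seat between -0.003 and 0.003 m and horizontal distance between roller and shaft_seat below 0.004 m and angle between roller's own z axis and vertical below 0.05 rad and angle between the x axis of roller and the x axis of shaft_seat, either way round below 0.22 rad), for 0.2 s.
At the end, for the whole second after the job is handed in: The roller sits on the shaft, aluminium end down: its bottom face within 3 mm of the seat, its axis within 4 mm of the shaft's and within 0.05 rad of vertical, the flats matched within 0.22 rad, at rest and let go (all of step 2 and linear speed of roller below 0.02 m/s and contact force between roller and the fingers below 0.1 N); the robot touches nothing.
It fails at once if a bystander (pliers, spanner, tape roll or tape measure) is pushed more than 30 mm from its place (distance of any of pliers, spanner, tape, rule from where it was at the start of the episode above 0.03 m).
It also fails if it takes over 72 s, if anything falls off the work surface, if the arm or the gripper's body presses on something with over 40 N, if the wrist force passes 120 N, or if a joint passes its speed limit or range.

ROBOT

A 6-joint arm with a two-finger parallel gripper is mounted at the origin on a cart in front of the work surface, level with it; the furniture and walls round the work are solid. World frame = base frame: x ahead of the robot, y to its left, z up, the work surface at z = 0. Lengths are in m, angles in rad, forces in N, time in s.
With the tool pointing down it reaches from about 0.25 to 0.775 m from the base axis. Payload 4 kg.
Tool frame: the origin (TCP) lies midway between the tips of the shut fingers; the grasp point (between the pads) lies 19 mm behind it; z points along the fingers, x is the direction in which the jaws open and shut, and the axes are right-handed (so a half turn about z gives the same grasp; the last joint's range is limited). The gripper opens to 94 mm and grips with 3 to 60 N. Pads are 16 mm wide; open, the fingers measure 119 mm over their backs; the gripper's body (75 mm by 177 mm) begins 78 mm behind the grasp point.
Start: joints at [1.016, 0.087, 1.371, -0, 1.684, -0.103], TCP at [0.24, 0.495, 0.206] pointing down, gripper open.
Joint ranges: [-3.1, 3.1], [-0.76, 2.03], [0.27, 2.55], [-1.08, 4.22], [0.17, 2.65], [-2.57, 2.57]. Speed limits (rad/s): [2.79, 2.79, 3.14, 3.14, 3.14, 3.14].

INTERFACE

Orientations are given as [roll, pitch, yaw] about the fixed x, y, z axes, in that order (R = Rz(yaw) Ry(pitch) Rx(roll)).
In Python, from bench import robot gives the robot as it stands.
- The arm moves only by the shell command python3 -m handwheel 'ROWS'. ROWS is a JSON object of lists of equal length, an entry for each row: "delta_pos": the shift along the tool's x, y, z in mm, a list of three; "rotation": the turn, a rotation vector about the tool's x, y, z in rad, a list of three; "claw": the closure, from -1 (fully open) to 1 (shut). In form: {"delta_pos": [[tx, ty, tz], ...], "rotation": [[wx, wy, wz], ...], "claw": [claw, ...]}. A call has exactly 8 rows; each row shifts and turns the commanded pose from where the row before left it, along the tool's axes as they then stand; what a row does not reach is not made up. A row lasts 1/8 s, in which the tool goes at most 62.5 mm and 10.7 degrees, less where a joint would pass 70% of its speed; a pose out of reach is approached as far as the arm can. A call with a gripper value outside its range is refused whole. The fingers move at their own pace and stop on an object; the grip force is fixed at half the most. Time passes only in rows, so rows that do not move let the fingers close, or fill a call up. It gives the time, the measured TCP pose, the force and the opening at its end, in the units of the state.
- robot.get_obs(): the state, without advancing time (a new reading comes with each control period).
- robot.snapshot(name): name is "scene" or "side" or "wrist"; returns a dict with "color" (420x560x3 uint8, red, green, blue), "intrinsics" (3x3 intrinsics, pixels), "eye" and "rotation" of the camera in the world. Camera axes: x right, y down, z forward; pixel columns grow to the right and rows downward; lengths in m; the calibration is good to about 2 mm. A picture is of the moment at which its call begins. There is no depth.
- robot.close_job(): hands the job in, once; it reports no verdict.
The state is a dict: "time": time; "joint_positions": joint angles; "qvel": joint speeds; "joint_torque": joint torques, N m; "tool_pos": TCP position; "ee_rot": TCP orientation; "wrist_force": force on the tool from outside, world axes, zero at the start; "wrist_torque": the same for the moment, N m; "width": finger opening in m.
Only numpy, scipy, OpenCV 4.12 (cv2) and the standard library are available. Lean on these libraries where they do the work, as an engineer would, in place of code of your own. Each camera call takes 0.05 s, during which the arm holds its last target.

## Working session

There is one attempt and no reset: what is moved stays moved. The work goes in short steps, Python scripts to look and compute and a shell command to move; the robot and the scene stay as the last step left them, time stands still between calls to the robot, and variables do not carry over. Pictures are saved under pics/ and viewed, and the job is handed in when it is done.

```bash
ls; mkdir -p pics
python3 - <<'E'
from bench import robot
import cv2,json
print(robot.get_obs())
import numpy as np
for n in ["scene","side","wrist"]:
    s=robot.snapshot(n); cv2.imwrite(f"pics/{n}0.png",s["color"][:,:,::-1])
    print(n,s["intrinsics"],s["eye"],s["rotation"])
E
```

```text
pics
{'time': 0.0, 'joint_positions': array([ 1.01589819e+00,  8.79315324e-02,  1.37220674e+00, -7.27685881e-06,
        1.68361861e+00, -1.03133417e-01]), 'qvel': array([ 2.75086130e-03, -6.78270464e-05, -1.14309707e-04, -2.41575324e-03,
        2.32339830e-03, -1.10366936e-04]), 'joint_torque': array([ 1.04668710e-03, -3.40182316e+01, -3.02426147e+01,  7.17587024e-02,
        3.30351549e-02, -1.62221913e-04]), 'tool_pos': array([0.23984046, 0.49434854, 0.20434112]), 'ee_rot': array([-3.14137704e+00,  2.15346941e-03,  1.11903103e+00]), 'wrist_force': array([ 0.12367541,  0.1087665 , -1.06354088]), 'wrist_torque': array([-0.09731631,  0.04405628,  0.01268726]), 'width': 0.09382135270414832}
scene [[393.85648709   0.         284.89676835]
 [  0.         393.85648709 213.16818875]
 [  0.           0.           1.        ]] [ 0.15334929 -0.9092771   0.57332681] [-2.12416224 -0.01445898 -0.46049753]
side [[442.01437767   0.         273.41191388]
 [  0.         442.01437767 205.72801109]
 [  0.           0.           1.        ]] [ 0.11831713 -0.93107979  0.70246286] [-2.19840979  0.00928702 -0.50340383]
wrist [[333.13896103   0.         277.50896372]
 [  0.         333.13896103 207.58858815]
 [  0.           0.           1.        ]] [0.17046812 0.52801087 0.38469596] [2.87353718e+00 7.63764684e-04 1.11918846e+00]
```

View pics/scene0.png

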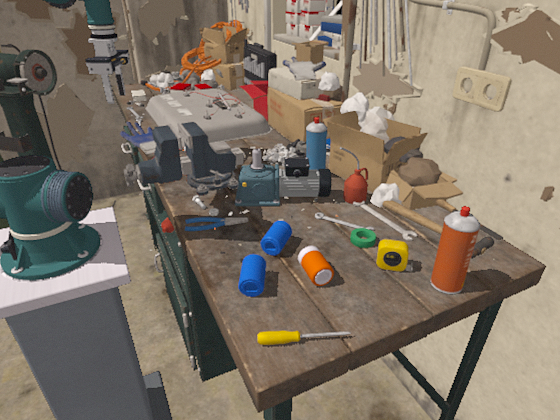

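View pics/side0.png

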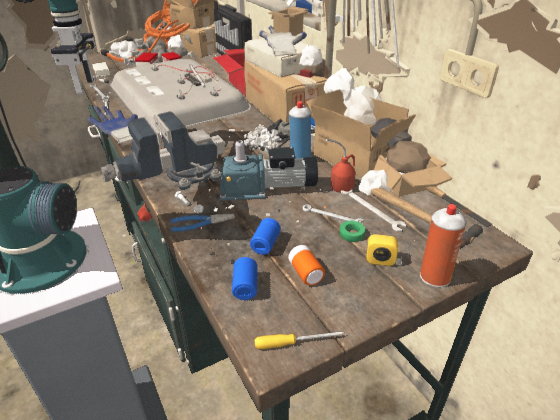

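View pics/wrist0.png

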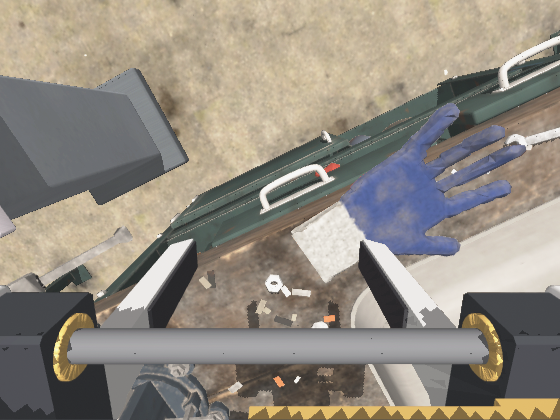

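```bash
cat > h.py <<'E'
from bench import robot
import cv2, numpy as np
from scipy.spatial.transform import Rotation as Ro
def snap(n,f):
    s=robot.snapshot(n); cv2.imwrite(f"pics/{f}.png",s["color"][:,:,::-1]); np.savez(f"pics/{f}.npz",K=s["intrinsics"],e=s["eye"],r=s["rotation"]); return s
def cam(f):
    d=np.load(f"pics/{f}.npz"); return d["K"],d["e"],Ro.from_euler('xyz',d["r"]).as_matrix()
def ray(f,u,v):
    K,e,R=cam(f); d=R@np.linalg.solve(K,[u,v,1]); return e,d/np.linalg.norm(d)
def onz(f,u,v,z=0):
    e,d=ray(f,u,v); return e+d*(z-e[2])/d[2]
def proj(f,p):
    K,e,R=cam(f); q=K@(R.T@(np.asarray(p)-e)); return q[:2]/q[2]
def crop(f,x0,y0,x1,y1,k,o):
    im=cv2.imread(f"pics/{f}.png")[y0:y1,x0:x1]; cv2.imwrite(f"pics/{o}.png",cv2.resize(im,None,fx=k,fy=k,interpolation=cv2.INTER_CUBIC))
def st():
    o=robot.get_obs(); print("t",round(o["time"],2),"p",o["tool_pos"].round(4),"rpy",o["ee_rot"].round(3),"F",o["wrist_force"].round(1),"T",o["wrist_torque"].round(2),"w",round(o["width"],4),"q",o["joint_positions"].round(2)); return o
E
python3 - <<'E'
from h import *
for n in ["scene","side"]:
    snap(n,n+"1")
print(onz("scene1",315,265,.026),onz("side1",306,264,.026),onz("side1",335,333,0))
crop("scene1",220,140,360,300,5,"c1a");
crop("side1",190,130,330,290,5,"c1b")
E
```

```text
[ 0.51808656 -0.3397783   0.026     ] [ 0.51963434 -0.33820618  0.026     ] [ 0.48110417 -0.50579629  0.        ]
```

View pics/c1a.png

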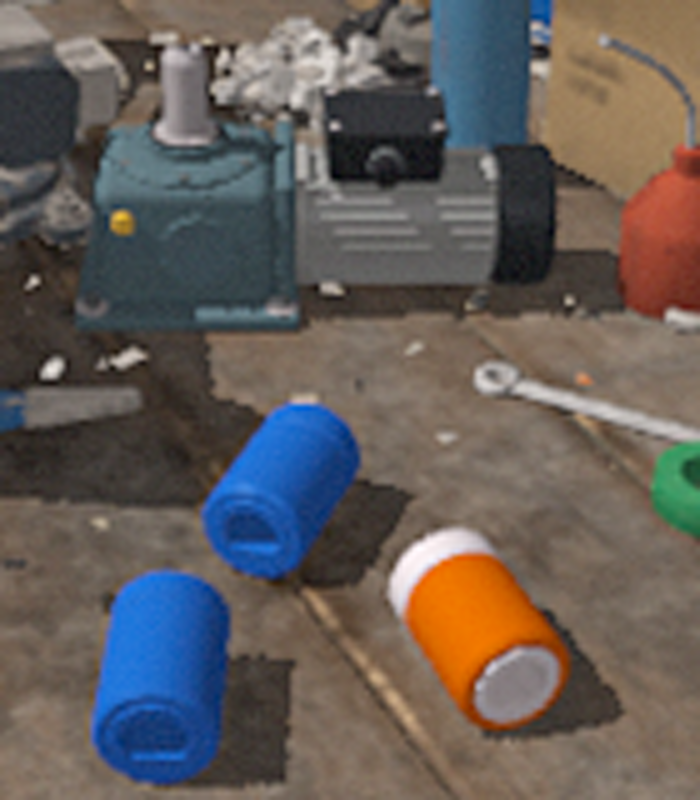

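View pics/c1b.png

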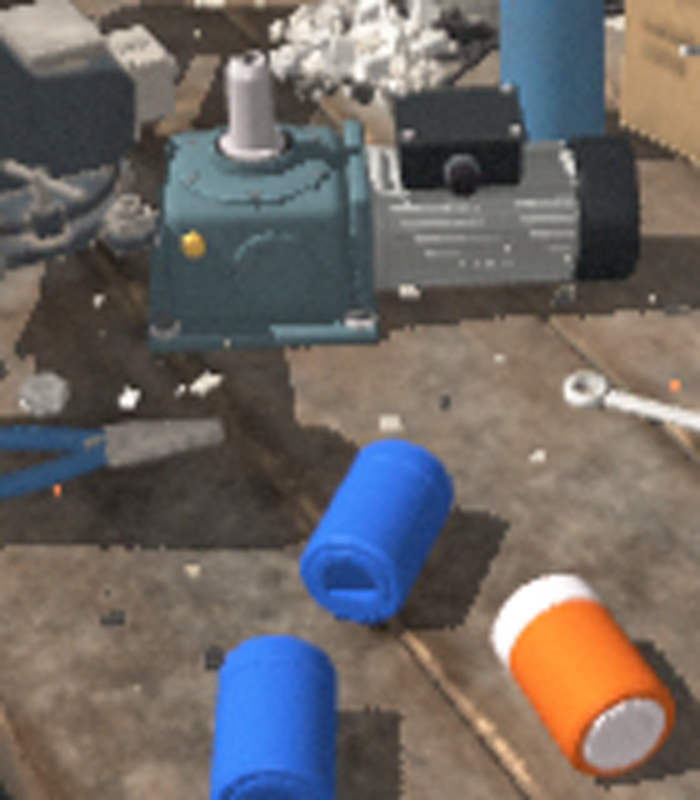

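```bash
cat > fit.py <<'E'
from h import *
from scipy.optimize import minimize
def mesh(c,axis,r,L):
    axis=np.array(axis)/np.linalg.norm(axis); t=np.cross(axis,[.3,.5,.8]); t/=np.linalg.norm(t); b=np.cross(axis,t)
    a=np.linspace(0,2*np.pi,40,endpoint=False); ring=r*(np.outer(np.cos(a),t)+np.outer(np.sin(a),b))
    return np.vstack([c+ring,c+axis*L+ring]),
E
python3 - <<'E'
from fit import *
masks={}
for f in ["scene1","side1"]:
    im=cv2.imread(f"pics/{f}.png"); hsv=cv2.cvtColor(im,cv2.COLOR_BGR2HSV)
    m=((hsv[...,0]<20)&(hsv[...,1]>190)&(hsv[...,2]>120))|(im.min(2)>140)
    b=(270,235,350,300); k=np.zeros(m.shape,bool); k[b[1]:b[3],b[0]:b[2]]=1
    m=(m&k).astype(np.uint8); n,l,s,c=cv2.connectedComponentsWithStats(m); i=1+np.argmax(s[1:,4]); m=(l==i).astype(np.uint8)
    m=cv2.morphologyEx(m,cv2.MORPH_CLOSE,np.ones((5,5))); masks[f]=m; print(f,s[i],m.sum())
S=8
def cost(p):
    c=np.array([p[0],p[1],.026]); ax=np.array([np.cos(p[2]),np.sin(p[2]),0]); t=0
    for f,m in masks.items():
        pts=np.array([proj(f,q) for q in mesh(c,ax,.026,.08)[0]])
        h=cv2.convexHull((pts*S+S/2).astype(np.float32)).astype(np.int32)
        big=np.zeros((70*S,90*S),np.uint8); cv2.fillPoly(big,[h-np.array([265*S,232*S])],1)
        mm=cv2.resize(m[232:302,265:355],None,fx=S,fy=S,interpolation=cv2.INTER_NEAREST)
        t+=(big!=mm).sum()/S/S
    return t
best=min((minimize(cost,[.51,-.30,a],method='Nelder-Mead',options=dict(initial_simplex=[[.51,-.3,a],[.52,-.3,a],[.51,-.31,a],[.51,-.3,a+.1]])) for a in (-1.5,-1.2,-1.9)),key=lambda r:r.fun)
print(best.x,best.fun,[int(m.sum()) for m in masks.values()])
# shaft: points
for z,ps in ((.15,((182,52),(247,62))),(.10,((184,135),(252,152)))):
    for f,(u,v),o in zip(("scene1","side1"),ps,((220,140),(190,130))): print(z,f,onz(f,u/5+o[0],v/5+o[1],z))
E
```

```text
scene1 [298 246  35  40 681] 726
side1 [288 245  37  40 831] 880
[ 0.52293797 -0.29723381 -1.67644132] 304.125 [726, 880]
0.15 scene1 [0.53830369 0.02926268 0.15      ]
0.15 side1 [0.54082158 0.03402391 0.15      ]
0.1 scene1 [0.53823715 0.02923809 0.1       ]
0.1 side1 [0.53712539 0.02623488 0.1       ]
```

Run:
```python
from fit import *
masks={}
for f in ["scene1","side1"]:
    im=cv2.imread(f"pics/{f}.png"); hsv=cv2.cvtColor(im,cv2.COLOR_BGR2HSV)
    m=((hsv[...,0]<20)&(hsv[...,1]>190)&(hsv[...,2]>120))|((im.min(2)>125))
    k=np.zeros(m.shape,bool); k[238:300,280:342]=1
    m=(m&k).astype(np.uint8); n,l,s,c=cv2.connectedComponentsWithStats(m); i=1+np.argmax(s[1:,4]); m=(l==i).astype(np.uint8)
    h=cv2.convexHull(cv2.findContours(m,0,2)[0][0]); m2=np.zeros_like(m); cv2.fillPoly(m2,[h],1); masks[f]=m2; print(f,s[i],m.sum(),m2.sum())
S=8
def hull(f,p):
    c=np.array([p[0],p[1],.026]); ax=np.array([np.cos(p[2]),np.sin(p[2]),0])
    pts=np.array([proj(f,q) for q in mesh(c,ax,.026,.08)[0]])
    return cv2.convexHull(((pts+.5)*S).astype(np.float32)).astype(np.int32)-np.array([265*S,232*S])
def cost(p):
    t=0
    for f,m in masks.items():
        big=np.zeros((70*S,90*S),np.uint8); cv2.fillPoly(big,[hull(f,p)],1)
        mm=cv2.resize(m[232:302,265:355],None,fx=S,fy=S,interpolation=cv2.INTER_NEAREST)
        t+=(big!=mm).sum()/S/S
    return t
best=min((minimize(cost,[.51,-.30,a],method='Nelder-Mead',options=dict(initial_simplex=[[.51,-.3,a],[.52,-.3,a],[.51,-.31,a],[.51,-.3,a+.1]])) for a in (-1.5,-1.2,-1.9)),key=lambda r:r.fun)
print(best.x,best.fun)
o=[]
for f in masks:
    im=cv2.resize(cv2.imread(f"pics/{f}.png")[232:302,265:355],None,fx=S,fy=S,interpolation=cv2.INTER_CUBIC); cv2.polylines(im,[hull(f,best.x)],True,(0,255,0),1); o.append(im[:,80:470])
cv2.imwrite("pics/ov1.png",np.hstack(o))
```

```text
scene1 [297 245  36  41 800] 800 927
side1 [288 245  37  40 852] 852 940
[ 0.52216777 -0.29756212 -1.66435595] 115.53125
```

View pics/ov1.png

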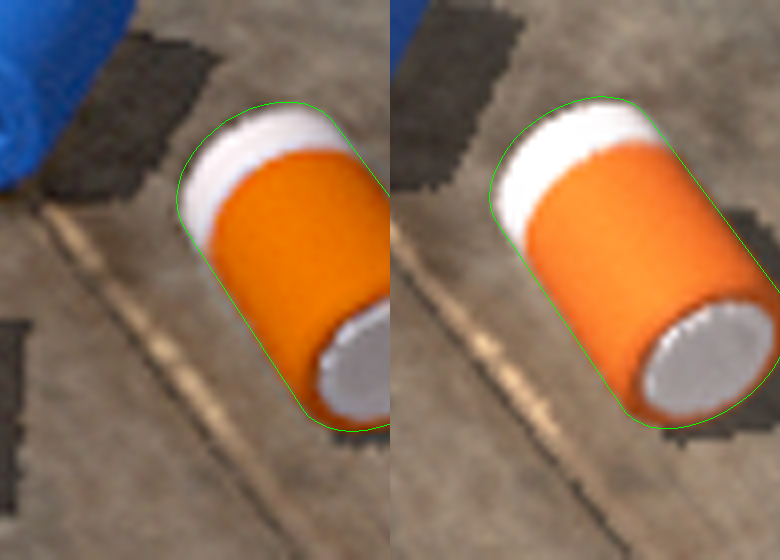

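```bash
cat >> h.py <<'E'
def go(target,rpy=None,R=None,p0=None,R0=None):
    """print tool-frame mm to target (current orientation), rotvec to new orientation, and mm if rotated first"""
    o=robot.get_obs(); p=o["tool_pos"] if p0 is None else np.array(p0); A=Ro.from_euler('xyz',o["ee_rot"]).as_matrix() if R0 is None else R0
    d=(np.array(target)-p)*1000; print("shift now-frame",(A.T@d).round(1))
    if rpy is not None: R=Ro.from_euler('xyz',rpy).as_matrix()
    if R is not None: print("rotvec",Ro.from_matrix(A.T@R).as_rotvec().round(4),"shift after-rot",(R.T@d).round(1))
E
python3 - <<'E'
from h import *
print(onz("side1",190+345/5,130+590/5,.026),onz("side1",190+420/5,130+470/5,.04))
print("can etc", onz("side1",435,282,0))
go([.43,.03,.36],[np.pi,0,.0])
go([.24,.495,.36])
E
```

```text
[ 0.4537728  -0.24011706  0.026     ] [ 0.51844982 -0.1947209   0.04      ]
can etc [ 0.7492501 -0.5009261  0.       ]
shift now-frame [-335.2  373.8 -154.8]
rotvec [5.000e-04 1.000e-03 1.119e+00] shift after-rot [ 190.   464.6 -155.1]
shift now-frame [   0.2   -0.2 -155.1]
```

```bash
python3 -m handwheel '{"delta_pos":[[0,0,-52],[0,0,-52],[0,0,-52],[0,0,0],[0,0,0],[0,0,0],[22,53,0],[22,53,0]],"rotation":[[0,0,0.185],[0,0,0.185],[0,0,0.185],[0,0,0.185],[0,0,0.185],[0,0,0.185],[0,0,0],[0,0,0]],"claw":[-1,-1,-1,-1,-1,-1,-1,-1]}'; python3 -c "
from h import *
st();go([.43,.03,.36])"
```

```text
time: 1.25
tool_pos: [0.2853, 0.3883, 0.3608]
ee_rot: [3.141, 0.0, 0.011]
wrist_force: [-0.1, -0.2, 0.7]
width: 0.0938
t 1.25 p [0.2853 0.3883 0.3608] rpy [3.141 0.    0.011] F [-0.1 -0.2  0.7] T [-0.07  0.03  0.02] w 0.0938 q [ 0.82 -0.04  1.2  -0.    1.99  0.81]
shift now-frame [140.8 359.8   1.1]
```

```bash
python3 -m handwheel '{"delta_pos":[[35,46,0],[35,46,0],[35,46,0],[35,46,0],[35,46,0],[35,46,0],[35,46,0],[0,0,0]],"rotation":[[0,0,0],[0,0,0],[0,0,0],[0,0,0],[0,0,0],[0,0,0],[0,0,0],[0,0,0]],"claw":[-1,-1,-1,-1,-1,-1,-1,-1]}'; python3 -c "
from h import *
st();snap('wrist','w2')"
```

```text
time: 2.25
tool_pos: [0.5345, 0.0663, 0.3593]
ee_rot: [3.141, 0.003, 0.003]
wrist_force: [-0.1, 0.8, 0.0]
width: 0.0941
t 2.25 p [0.5345 0.0663 0.3593] rpy [3.141e+00 3.000e-03 3.000e-03] F [-0.1  0.8  0. ] T [-0.02  0.11 -0.  ] w 0.0941 q [ 0.02  0.09  1.07 -0.    1.99  0.02]
```

View pics/w2.png

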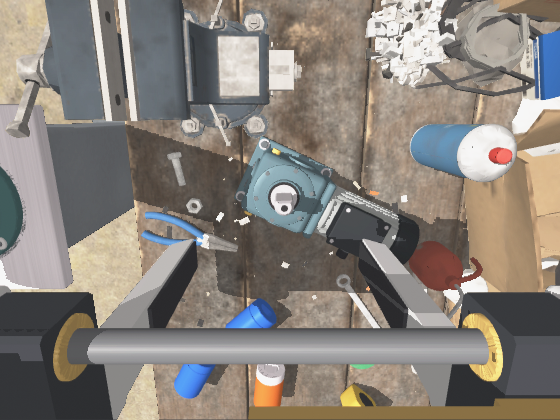

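```bash
python3 -c "
from h import *
crop('w2',230,130,350,260,6,'c2')
print(onz('w2',284,209,.15),onz('w2',284,197,.1))
for p in ([.538,.03,.15],[.538,.03,.1]): print(proj('w2',p))"
```

```text
[0.54176634 0.03450616 0.15      ] [0.54253995 0.03746029 0.1       ]
[280.87484514 212.55290991]
[280.62054472 202.31448128]
```

View pics/c2.png

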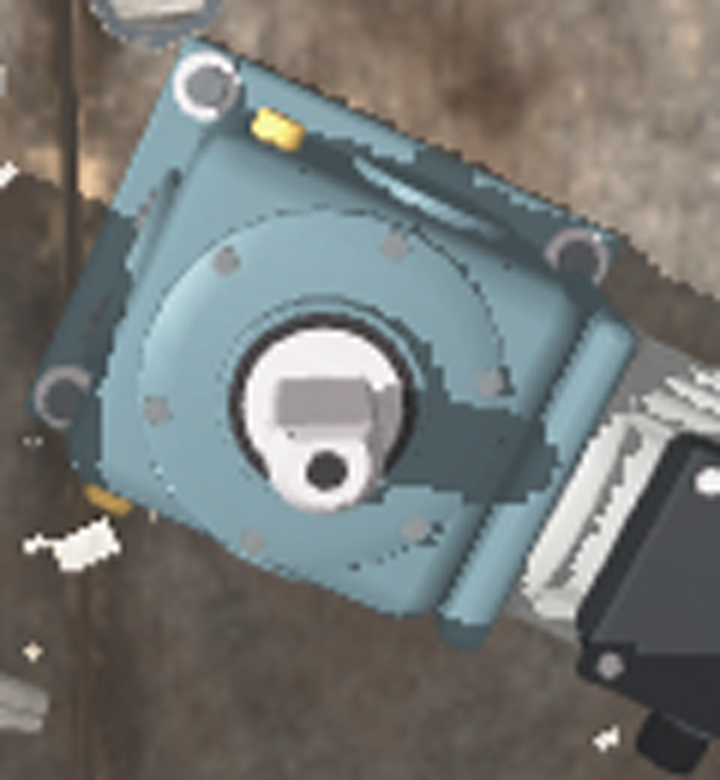

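```bash
cat >> h.py <<'E'
B=np.array([.5222,-.2976,.026]); PH=-1.664
dd=np.array([np.cos(PH),np.sin(PH),0])
def leanR(a):
    z=np.array([0,0,-np.cos(a)])-dd*np.sin(a); x=np.array([-dd[1],dd[0],0]); return np.column_stack([x,np.cross(z,x),z])
E
python3 - <<'E'
from h import *
R=leanR(np.pi/6); print(R.round(3),Ro.from_matrix(R).as_euler('xyz'))
g=B+.045*dd; T=g+.019*R[:,2]; P=T-.12*R[:,2]; print(T,P)
go(P,R=R)
E
```

```text
[[ 0.996 -0.081  0.047]
 [-0.093 -0.862  0.498]
 [ 0.    -0.5   -0.866]] [-2.61799388  0.         -0.09320367]
[ 0.51889606 -0.33294592  0.00954552] [ 0.51331193 -0.3926855   0.11346857]
shift now-frame [-22.2 460.8 246.6]
rotvec [0.5229 0.0285 0.0961] shift after-rot [ 22.8 522.3 -16.6]
```

```bash
python3 -m handwheel '{"delta_pos":[[-3,57.5,0],[-3,57.5,0],[-3,57.5,0],[-3,57.5,0],[-3,57.5,20],[-3,57.5,20],[-2,57.5,20],[-2,57.5,20]],"rotation":[[0,0,0],[0,0,0],[0,0,0],[0,0,0],[0,0,0],[0,0,0],[0,0,0],[0,0,0]],"claw":[-1,-1,-1,-1,-1,-1,-1,-1]}' && python3 -m handwheel '{"delta_pos":[[0,0,0],[0,0,0],[0,0,0],[0,0,0],[0,0,0],[0,0,0],[0,0,0],[0,0,0]],"rotation":[[0.131,0.007,0.024],[0.131,0.007,0.024],[0.131,0.007,0.024],[0.131,0.007,0.024],[0,0,0],[0,0,0],[0,0,0],[0,0,0]],"claw":[-1,-1,-1,-1,-1,-1,-1,-1]}'; python3 -c "
from h import *
st();snap('wrist','w3')
R=leanR(np.pi/6);g=B+.045*dd; T=g+.019*R[:,2]; go(T-.06*R[:,2],R=R)"
```

```text
time: 3.3
tool_pos: [0.5157, -0.3904, 0.2818]
ee_rot: [3.141, -0.001, 0.012]
wrist_force: [0.9, -0.3, 0.2]
width: 0.0943
time: 4.3
tool_pos: [0.5156, -0.3896, 0.2831]
ee_rot: [-2.619, -0.004, -0.088]
wrist_force: [0.3, -0.8, 0.2]
width: 0.094
t 4.3 p [ 0.5156 -0.3896  0.2831] rpy [-2.619 -0.004 -0.088] F [ 0.3 -0.8  0.2] T [-0.23  0.08  0.04] w 0.094 q [-0.92  0.57  0.68  0.44  2.23 -0.62]
shift now-frame [ -2.5  87.1 205.2]
rotvec [ 0.0009 -0.0007  0.0059] shift after-rot [ -1.9  87.3 205.1]
```

View pics/w3.png

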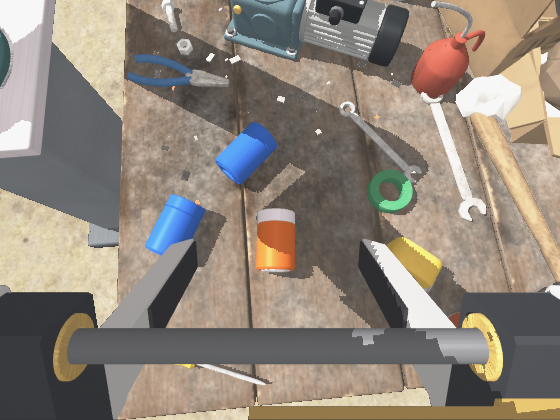

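Run:
```python
from h import *
n=np.array([-dd[1],dd[0],0])
u=np.array([0,0,1.])
for s in (0,.016,.08): print(s,[proj('w3',B+s*dd+v).round(1) for v in (u*.026,n*.026,-n*.026)])
print(onz('w3',388,246,.03),onz('w3',200,205,.03))
crop('w3',240,190,320,290,6,'c3')
```

```text
0 [array([275.7, 204.6]), array([294.3, 209.5]), array([257.1, 209.3])]
0.016 [array([275.6, 216.4]), array([294.4, 220.7]), array([256.9, 220.5])]
0.08 [array([275.3, 265.7]), array([294.7, 267.4]), array([255.9, 267.2])]
[ 0.66883254 -0.36255327  0.03      ] [ 0.41775662 -0.28316019  0.03      ]
```

View pics/c3.png

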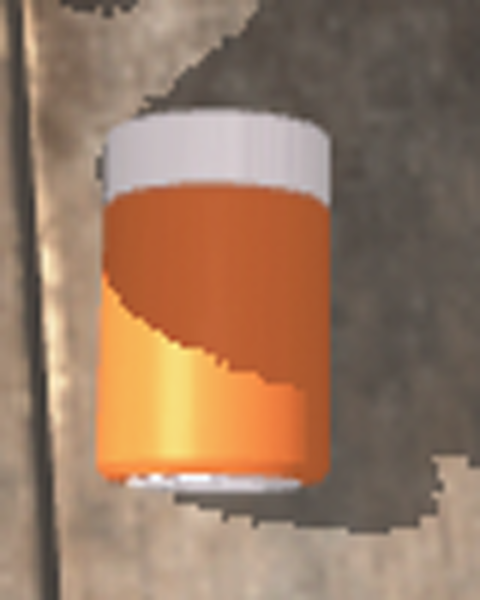

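```bash
python3 -m handwheel '{"delta_pos":[[0,22,51],[0,22,51],[-1,22,51],[-1,22,52],[0,0,30],[0,0,0],[0,0,0],[0,0,0]],"rotation":[[0,0,0],[0,0,0],[0,0,0],[0,0,0],[0,0,0],[0,0,0],[0,0,0],[0,0,0]],"claw":[-1,-1,-1,-1,-1,-1,-1,-1]}'; python3 -c "
from h import *
st();snap('wrist','w4')
R=leanR(np.pi/6);g=B+.045*dd+[0.0003,-.0015,0]; T=g+.019*R[:,2]; go(T,R=R)"
```

```text
time: 5.35
tool_pos: [0.5184, -0.3509, 0.0365]
ee_rot: [-2.621, -0.006, -0.09]
wrist_force: [0.7, -0.7, 0.6]
width: 0.0941
t 5.35 p [ 0.5184 -0.3509  0.0365] rpy [-2.621 -0.006 -0.09 ] F [ 0.7 -0.7  0.6] T [-0.28  0.14  0.03] w 0.0941 q [-0.89  0.59  1.16  0.37  1.77 -0.79]
shift now-frame [-0.6 -0.9 31.2]
rotvec [ 0.0022 -0.0031  0.0052] shift after-rot [-0.5 -0.9 31.2]
```

View pics/w4.png

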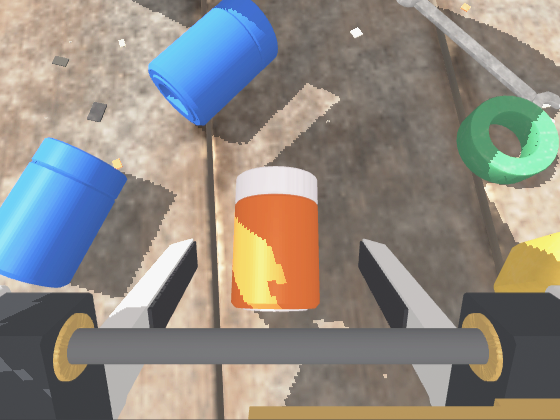

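Roller centred between the fingers (col 276), tape and rule clear. Lower and close.

```bash
python3 -m handwheel '{"delta_pos":[[0,-1,15],[0,0,15],[0,0,0],[0,0,0],[0,0,0],[0,0,0],[0,0,0],[0,0,0]],"rotation":[[0,0,0],[0,0,0],[0,0,0],[0,0,0],[0,0,0],[0,0,0],[0,0,0],[0,0,0]],"claw":[-1,-1,-1,1,1,1,1,1]}'; python3 -c "
from h import *
st()"
```

```text
time: 6.4
tool_pos: [0.5189, -0.3336, 0.0087]
ee_rot: [-2.617, -0.002, -0.09]
wrist_force: [-0.4, -0.5, 0.0]
width: 0.0512
t 6.4 p [ 0.5189 -0.3336  0.0087] rpy [-2.617e+00 -2.000e-03 -9.000e-02] F [-0.4 -0.5  0. ] T [-0.33  0.07  0.05] w 0.0512 q [-0.87  0.59  1.21  0.37  1.71 -0.8 ]
```

```bash
python3 -c "
from h import *
R=leanR(np.radians(50));g=B+.045*dd+[0.0003,-.0015,0]; T=g+.019*R[:,2]; go(T,R=R); print(T)"
```

```text
shift now-frame [ 0.4 -6.2 -2.3]
rotvec [3.483e-01 2.000e-04 4.000e-03] shift after-rot [ 0.4 -6.7 -0. ]
[ 0.51966651 -0.32941301  0.01378704]
```

```bash
python3 -m handwheel '{"delta_pos":[[0,0,0],[0,0,0],[0,-6,-2],[0,0,0],[0,0,0],[0,0,0],[0,0,0],[0,0,0]],"rotation":[[0,0,0],[0,0,0],[0,0,0],[0.174,0,0.002],[0.174,0,0.002],[0,0,0],[0,0,0],[0,0,0]],"claw":[-1,-1,-1,-1,-1,-1,1,1]}'; python3 -m handwheel '{"delta_pos":[[0,0,0],[0,0,0],[0,-20,-16],[0,-20,-16],[0,0,0],[0,0,0],[0,0,0],[0,0,0]],"rotation":[[0,0,0],[0,0,0],[0,0,0],[0,0,0],[0,0,0],[0,0,0],[0,0,0],[0,0,0]],"claw":[1,1,1,1,1,1,1,1]}'; python3 -c "
from h import *
st();snap('scene','s5');snap('wrist','w5')
a=cv2.imread('pics/s5.png')[140:350,150:430];b=cv2.imread('pics/w5.png')
cv2.imwrite('pics/m5.png',np.hstack([cv2.resize(a,(520,390)),cv2.resize(b,(280,210)).copy().__class__ and cv2.copyMakeBorder(cv2.resize(b,(280,210)),0,180,0,0,0)]))"
```

```text
time: 7.4
tool_pos: [0.5202, -0.3289, 0.0158]
ee_rot: [-2.273, -0.002, -0.091]
wrist_force: [-0.1, -0.3, -0.0]
width: 0.0774
time: 8.4
tool_pos: [0.519, -0.3277, 0.0634]
ee_rot: [-2.267, 0.002, -0.093]
wrist_force: [-0.0, 0.2, -4.3]
width: 0.0516
t 8.4 p [ 0.519  -0.3277  0.0634] rpy [-2.267e+00  2.000e-03 -9.300e-02] F [-0.   0.2 -4.3] T [-0.87  0.14  0.02] w 0.0516 q [-0.95  0.74  1.03  0.59  2.03 -0.77]
```

View pics/m5.png

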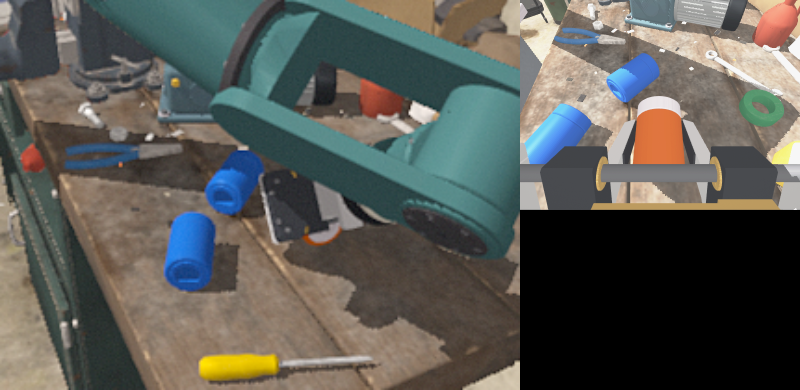

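```bash
python3 -m handwheel '{"delta_pos":[[0,-38,-32],[0,-38,-32],[0,0,0],[0,0,0],[0,0,0],[0,0,0],[0,0,0],[0,0,0]],"rotation":[[0,0,0],[0,0,0],[-0.174,0,0],[-0.174,0,0],[-0.174,0,0],[-0.174,0,0],[-0.174,0,0],[-0.174,0,0]],"claw":[1,1,1,1,1,1,1,1]}'; python3 -m handwheel '{"delta_pos":[[0,0,0],[0,0,0],[0,0,0],[0,0,0],[0,0,0],[0,0,0],[0,0,0],[0,0,0]],"rotation":[[-0.174,0,0],[-0.174,0,0],[-0.174,0,0],[0,0,0],[0,0,0],[0,0,0],[0,0,0],[0,0,0]],"claw":[1,1,1,1,1,1,1,1]}'; python3 -c "
from h import *
st();snap('scene','s6');snap('side','d6');snap('wrist','w6')"
```

```text
time: 9.5
tool_pos: [0.5191, -0.3272, 0.1645]
ee_rot: [2.967, -0.0, -0.093]
wrist_force: [0.3, 0.7, -4.8]
width: 0.0511
time: 10.5
tool_pos: [0.5192, -0.329, 0.1643]
ee_rot: [2.449, -0.001, -0.094]
wrist_force: [-0.0, -0.2, -3.5]
width: 0.0517
t 10.5 p [ 0.5192 -0.329   0.1643] rpy [ 2.449e+00 -1.000e-03 -9.400e-02] F [-0.  -0.2 -3.5] T [ 0.69  0.02 -0.03] w 0.0517 q [-0.3   0.14  1.55 -0.7   1.34 -0.07]
```

View pics/d6.png

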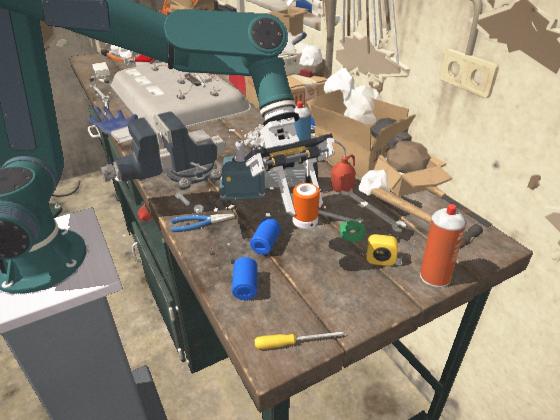

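View pics/w6.png

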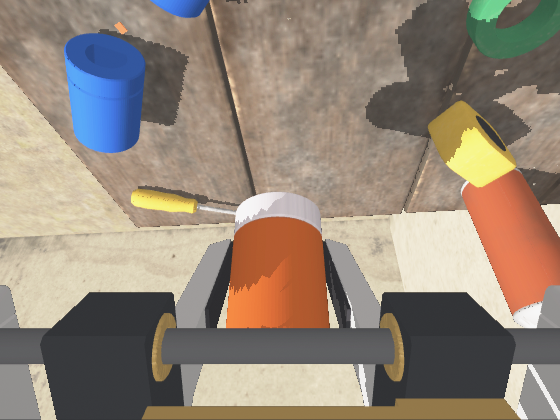

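```bash
python3 -c "
from h import *
s=[]
for f,(x,y) in (('s6',(270,150)),('d6',(260,165))):
    s.append(cv2.resize(cv2.imread(f'pics/{f}.png')[y:y+80,x:x+80],None,fx=5,fy=5,interpolation=cv2.INTER_CUBIC))
cv2.imwrite('pics/c6.png',np.hstack(s))
o=robot.get_obs();R=Ro.from_euler('xyz',o['ee_rot']).as_matrix(); g=o['tool_pos']-.019*R[:,2]; print('grasp',g)
for f in ('s6','d6'):
  for z in (-.045,.035): print(f,z,[proj(f,g+np.array([dx,0,z])).round(1) for dx in (-.026,0,.026)])
"
```

```text
grasp [ 0.5204011  -0.31639642  0.17852408]
s6 -0.045 [array([302.2, 220.9]), array([313.1, 218. ]), array([323.8, 215.2])]
s6 0.035 [array([303.7, 186.5]), array([315.3, 183.9]), array([326.5, 181.4])]
d6 -0.045 [array([291.8, 223.8]), array([302.5, 220. ]), array([312.9, 216.3])]
d6 0.035 [array([292.4, 191.9]), array([303.7, 188.3]), array([314.6, 184.7])]
```

View pics/c6.png

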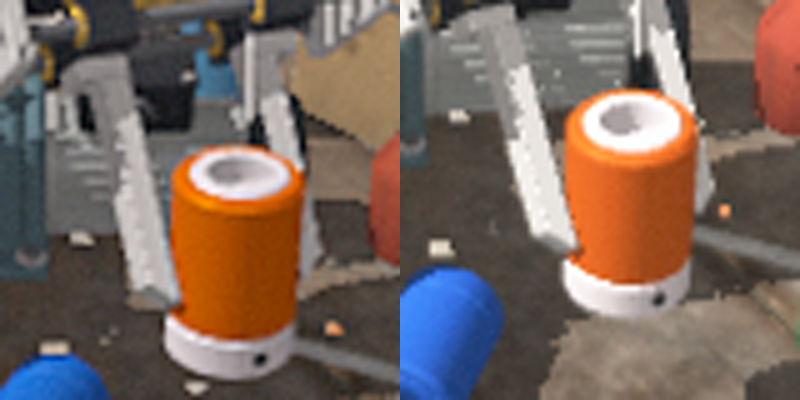

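```bash
python3 -m handwheel '{"delta_pos":[[0,-25.5,31],[0,-25.5,31],[0,-25.5,31],[0,-3.2,3.8],[0,0,0],[0,0,0],[0,0,0],[0,0,0]],"rotation":[[0,0,0],[0,0,0],[0,0,0],[0,0,0],[0,0,0],[0,0,0],[0,0,0],[0,0,0]],"claw":[1,1,1,1,1,1,1,1]}'; python3 -c "
from h import *
o=st();R=Ro.from_euler('xyz',o['ee_rot']).as_matrix(); g=o['tool_pos']-.019*R[:,2]; print('grasp',g)
snap('scene','s7');crop('s7',250,170,350,270,6,'c7')"
```

```text
time: 11.65
tool_pos: [0.5199, -0.3289, 0.0396]
ee_rot: [2.448, -0.002, -0.093]
wrist_force: [0.1, 0.4, -3.3]
width: 0.0512
t 11.65 p [ 0.5199 -0.3289  0.0396] rpy [ 2.448e+00 -2.000e-03 -9.300e-02] F [ 0.1  0.4 -3.3] T [ 0.75  0.   -0.08] w 0.0512 q [-0.3   0.27  1.68 -0.75  1.16  0.1 ]
grasp [ 0.52098586 -0.31683407  0.05421148]
```

View pics/c7.png

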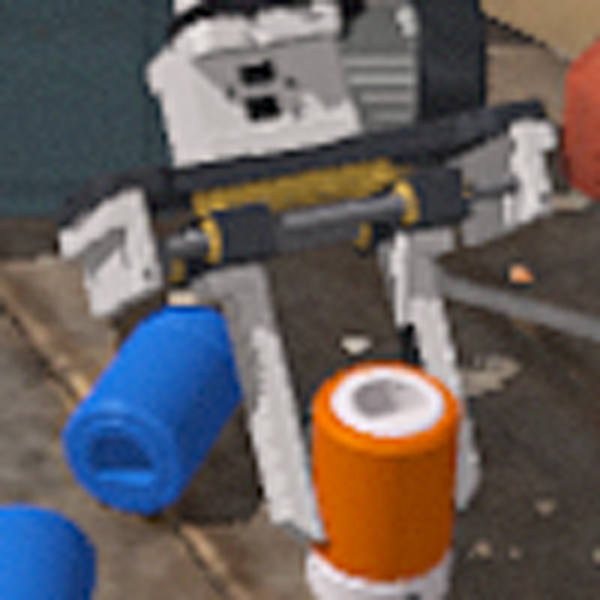

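```bash
python3 -m handwheel '{"delta_pos":[[0,-1.3,1.5],[0,-1.3,1.5],[0,-0.6,0.8],[0,-0.6,0.8],[0,0,0],[0,0,0],[0,0,0],[0,0,0]],"rotation":[[0,0,0],[0,0,0],[0,0,0],[0,0,0],[0,0,0],[0,0,0],[0,0,0],[0,0,0]],"claw":[1,1,1,1,1,1,1,1]}'
```

```text
time: 12.7
tool_pos: [0.5193, -0.3288, 0.0325]
ee_rot: [2.448, 0.0, -0.093]
wrist_force: [0.5, -0.4, -3.6]
width: 0.0511
```

```bash
python3 -m handwheel '{"delta_pos":[[0,-0.6,0.8],[0,-0.6,0.8],[0,0,0],[0,0,0],[0,0,0],[0,0,0],[0,0,0],[0,0,0]],"rotation":[[0,0,0],[0,0,0],[0,0,0],[0,0,0],[0,0,0],[0,0,0],[0,0,0],[0,0,0]],"claw":[1,1,1,1,1,1,1,1]}'
```

```text
time: 13.7
tool_pos: [0.5193, -0.3289, 0.0305]
ee_rot: [2.448, 0.0, -0.093]
wrist_force: [0.3, 0.2, -3.7]
width: 0.051
```

```bash
python3 -m handwheel '{"delta_pos":[[0,-0.6,0.8],[0,-0.6,0.8],[0,0,0],[0,0,0],[0,0,0],[0,0,0],[0,0,0],[0,0,0]],"rotation":[[0,0,0],[0,0,0],[0,0,0],[0,0,0],[0,0,0],[0,0,0],[0,0,0],[0,0,0]],"claw":[1,1,1,1,1,1,1,1]}'; python3 -c "
from h import *
snap('scene','s8');crop('s8',260,210,350,290,7,'c8')"
```

```text
time: 14.7
tool_pos: [0.5193, -0.329, 0.0285]
ee_rot: [2.448, 0.0, -0.093]
wrist_force: [-0.8, 0.1, -3.7]
width: 0.0516
```

View pics/c8.png

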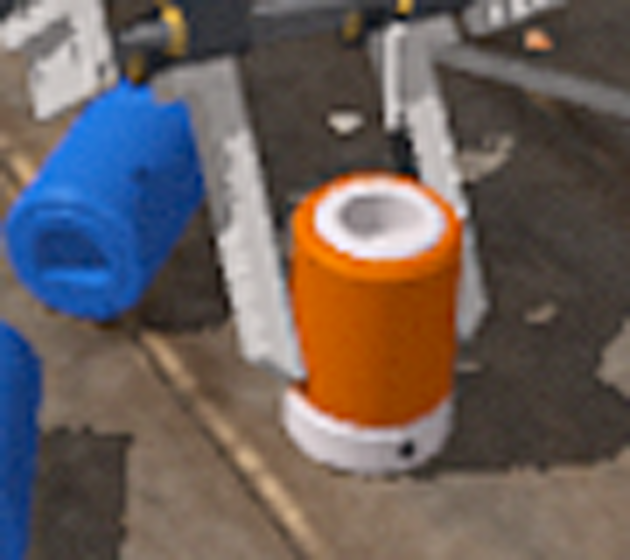

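```bash
python3 -c "
from h import *
o=st();R=Ro.from_euler('xyz',o['ee_rot']).as_matrix(); g=o['tool_pos']-.019*R[:,2]; print('grasp',g)
a=np.radians(-100)
for z in (0,.003,.006): print(z,min_:=max((proj('s8',[g[0]+.026*np.cos(t),g[1]+.026*np.sin(t),z])[1] for t in np.linspace(0,6.28,60))))
"; python3 -m handwheel '{"delta_pos":[[0,-0.6,0.8],[0,-0.6,0.8],[0,0,0],[0,0,0],[0,0,0],[0,0,0],[0,0,0],[0,0,0]],"rotation":[[0,0,0],[0,0,0],[0,0,0],[0,0,0],[0,0,0],[0,0,0],[0,0,0],[0,0,0]],"claw":[1,1,1,1,1,1,1,1]}'
```

```text
t 14.75 p [ 0.5192 -0.329   0.0285] rpy [ 2.448  0.    -0.093] F [ 0.8  0.2 -3.9] T [ 0.72 -0.02 -0.  ] w 0.0517 q [-0.3   0.28  1.68 -0.76  1.14  0.11]
grasp [ 0.52037662 -0.31690358  0.04307648]
0 275.4551199605815
0.003 274.4106512638027
0.006 273.3623830514173
time: 15.75
tool_pos: [0.5193, -0.3291, 0.0265]
ee_rot: [2.448, 0.0, -0.093]
wrist_force: [-0.2, -0.7, -3.7]
width: 0.0515
```

```bash
python3 -m handwheel '{"delta_pos":[[0,-0.6,0.8],[0,0,0],[0,-0.6,0.8],[0,0,0],[0,-0.6,0.8],[0,0,0],[0,0,0],[0,0,0]],"rotation":[[0,0,0],[0,0,0],[0,0,0],[0,0,0],[0,0,0],[0,0,0],[0,0,0],[0,0,0]],"claw":[1,1,1,1,1,1,1,1]}'
```

```text
time: 16.75
tool_pos: [0.5196, -0.3298, 0.0254]
ee_rot: [2.446, -0.001, -0.093]
wrist_force: [-1.4, 3.1, 5.6]
width: 0.0515
```

```bash
python3 -m handwheel '{"delta_pos":[[0,0.6,-0.8],[0,0,0],[0,0,0],[0,0,0],[0,0,0],[0,0,0],[0,0,-15],[0,0,-45]],"rotation":[[0,0,0],[0,0,0],[0,0,0],[0,0,0],[0,0,0],[0,0,0],[0,0,0],[0,0,0]],"claw":[1,1,-1,-1,-1,-1,-1,-1]}';python3 -c "
from h import *
snap('scene','s9');snap('wrist','w9');crop('s9',260,210,350,290,7,'c9')"
```

```text
time: 17.75
tool_pos: [0.521, -0.2906, 0.0695]
ee_rot: [2.449, 0.005, -0.095]
wrist_force: [0.3, -0.1, 0.3]
width: 0.0938
```

View pics/c9.png

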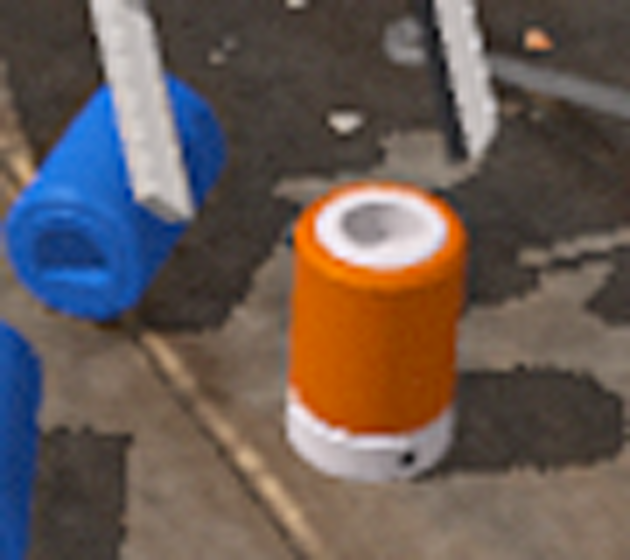

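View pics/w9.png

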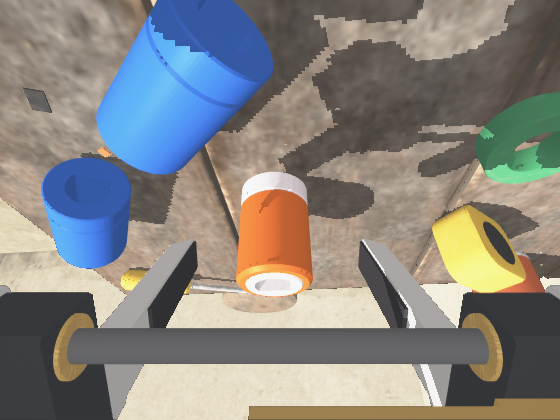

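```bash
python3 -m handwheel '{"delta_pos":[[0,34,-41],[0,34,-41],[0,34,-41],[0,0,0],[0,0,0],[0,0,0],[0,0,0],[0,0,0]],"rotation":[[0,0,0],[0,0,0],[0,0,0],[0.173,0,0],[0.173,0,0],[0.173,0,0],[0.173,0,0],[0,0,0]],"claw":[-1,-1,-1,-1,-1,-1,-1,-1]}';python3 -c "
from h import *
st()
snap('wrist','w10')"
```

```text
time: 18.85
tool_pos: [0.5219, -0.2941, 0.2297]
ee_rot: [3.14, 0.001, -0.098]
wrist_force: [0.2, -0.5, -0.1]
width: 0.0939
t 18.85 p [ 0.5219 -0.2941  0.2297] rpy [ 3.14e+00  1.00e-03 -9.80e-02] F [ 0.2 -0.5 -0.1] T [-0.09  0.07 -0.07] w 0.0939 q [-0.61  0.19  1.2  -0.    1.74 -0.51]
```

View pics/w10.png

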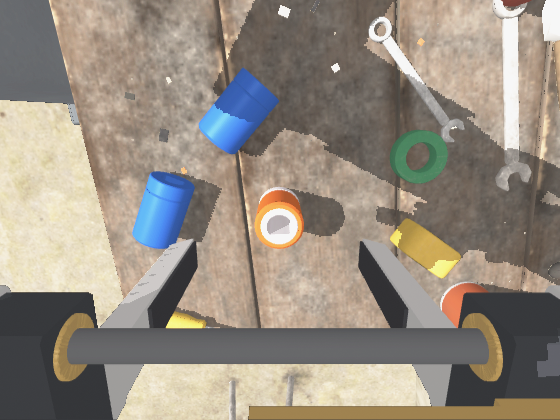

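```bash
python3 -c "
from h import *
crop('w10',245,180,315,260,9,'c10')
print(onz('w10',279,225.5,.08))"
```

```text
[ 0.51993167 -0.32738285  0.08      ]
```

View pics/c10.png

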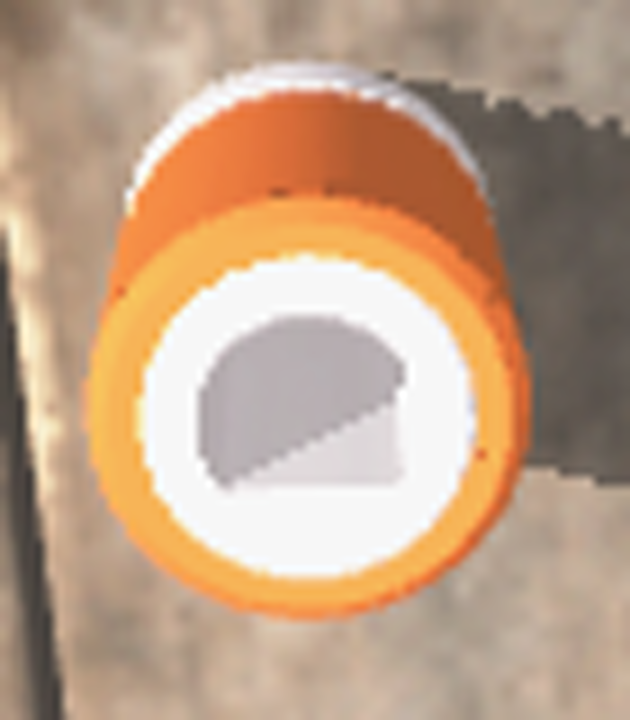

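```bash
python3 -c "
from h import *
print(onz('w10',193,180,.04),onz('w10',277,100,.04),onz('w2',270,100,.2),onz('w2',300,70,.15))"
python3 -m handwheel '{"delta_pos":[[1,32,0],[0,0,0],[0,0,0],[0,0,0],[0,0,0],[0,0,0],[0,0,0],[0,0,0]],"rotation":[[0,0,0],[0,0,0.183],[0,0,0.183],[0,0,0.183],[0,0,0.183],[0,0,0.183],[0,0,0.183],[0,0,0.183]],"claw":[-1,-1,-1,-1,-1,-1,-1,-1]}';python3 -m handwheel '{"delta_pos":[[0,0,0],[0,0,0],[0,0,0],[0,0,0],[0,0,0],[0,0,0],[0,0,0],[0,0,0]],"rotation":[[0,0,0.183],[0,0,0.183],[0,0,0.183],[0,0,0.183],[0,0,0.183],[0,0,0.183],[0,0,0.183],[0,0,0.183]],"claw":[-1,-1,-1,-1,-1,-1,-1,-1]}';
python3 -c "
from h import *
st();snap('wrist','w11')"
```

```text
[ 0.4276358  -0.27754806  0.04      ] [ 0.53021582 -0.20145509  0.04      ] [0.5263231  0.15825722 0.2       ] [0.55785236 0.19170943 0.15      ]
time: 19.9
tool_pos: [0.5213, -0.3207, 0.2301]
ee_rot: [3.14, -0.002, -1.377]
wrist_force: [0.2, -0.4, -0.3]
width: 0.0938
time: 20.9
tool_pos: [0.5213, -0.3207, 0.2301]
ee_rot: [-3.14, -0.002, -2.841]
wrist_force: [0.2, -0.0, -0.1]
width: 0.094
t 20.9 p [ 0.5213 -0.3207  0.2301] rpy [-3.140e+00 -2.000e-03 -2.841e+00] F [ 0.2 -0.  -0.1] T [ 0.09  0.16 -0.02] w 0.094 q [-0.64  0.22  1.17 -0.    1.75  2.2 ]
```

View pics/w11.png

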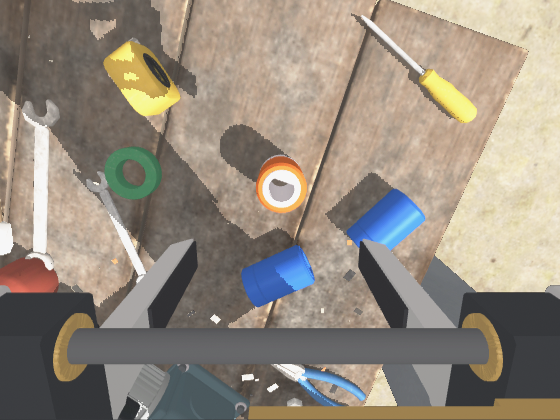

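```bash
cat >> h.py <<'E'
def tool(p,o=None):
    o=o or robot.get_obs(); R=Ro.from_euler('xyz',o["ee_rot"]).as_matrix(); return (R.T@(np.array(p)-o["tool_pos"])*1000).round(1)
E
python3 -c "
from h import *
crop('w11',240,140,320,230,8,'c11')
im=cv2.cvtColor(cv2.imread('pics/w11.png'),cv2.COLOR_BGR2HSV)
"
```

```text
(no output)
```

View pics/c11.png

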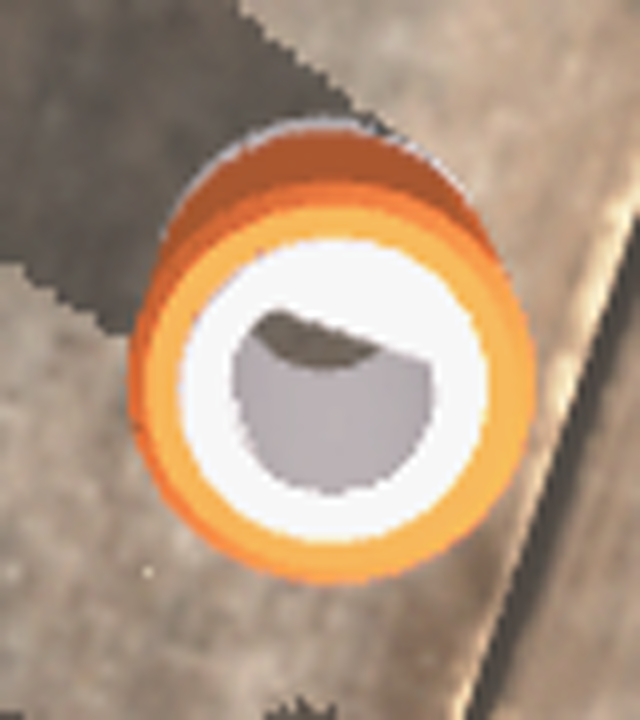

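```bash
cat > dfit.py <<'E'
from h import *
from scipy.optimize import least_squares
def dfit(f,c,z,rad=13.5,fl=8.2,thr=215,x0ang=0.):
    """c approx pixel centre of top disc; fit D bore edge at height z. returns world centre, angle of flat"""
    im=cv2.imread(f'pics/{f}.png').min(2).astype(float)
    C0=onz(f,*c,z); pts=[]
    for a in np.radians(np.arange(0,360,4)):
        prev=None
        for r in np.arange(3,22,.25):
            u,v=proj(f,C0+np.array([np.cos(a),np.sin(a),0])*r/1000)
            val=cv2.remap(im,np.float32([[u]]),np.float32([[v]]),1)[0,0]
            if val>thr: pts.append(onz(f,u,v,z)[:2]-C0[:2]); break
    P=np.array(pts)*1000
    def res(p):
        q=P-p[:2]; n=np.array([np.cos(p[2]),np.sin(p[2])]); r=np.hypot(*q.T)-rad; g=q@n-fl; return np.maximum(r,g)
    b=min((least_squares(res,[0,0,a],loss='soft_l1',f_scale=.5) for a in x0ang+np.arange(0,6.28,.5)),key=lambda r:r.cost)
    return C0[:2]+b.x[:2]/1000,(b.x[2]+np.pi)%(2*np.pi)-np.pi,np.abs(b.fun).mean(),len(P)
E
python3 -c "
from dfit import *
print(dfit('w10',(279.1,226.3),.08)); print(dfit('w11',(281.3,188.3),.08))
c=dfit('w11',(281.3,188.3),.08)[0]
print('disc',onz('w11',281.3,188.3,.08),tool([*c,.08]), tool(onz('w11',281.3,188.3,.08)))"
```

```text
(array([ 0.5174759 , -0.32436742]), np.float64(-1.2077226874548164), np.float64(1.6599984206497853), 90)
(array([ 0.51948829, -0.32816295]), np.float64(-1.6288650854935645), np.float64(0.27417910367444703), 90)
disc [ 0.51929148 -0.32844718  0.08      ] [  3.6  -6.3 150.1] [  3.8  -6.5 150.1]
```

```bash
python3 -m handwheel '{"delta_pos":[[3.7,-6.4,0],[0,0,45],[0,0,45],[0,0,45],[0,0,0],[0,0,0],[0,0,0],[0,0,0]],"rotation":[[0,0,0],[0,0,0],[0,0,0],[0,0,0],[0,0,0],[0,0,0],[0,0,0],[0,0,0]],"claw":[-1,-1,-1,-1,-1,-1,-1,-1]}';
python3 -c "
from h import *
st();snap('wrist','w12')"
```

```text
time: 21.95
tool_pos: [0.5203, -0.331, 0.0978]
ee_rot: [-3.137, 0.001, -2.838]
wrist_force: [-0.4, 0.1, -0.7]
width: 0.0942
t 21.95 p [ 0.5203 -0.331   0.0978] rpy [-3.137e+00  1.000e-03 -2.838e+00] F [-0.4  0.1 -0.7] T [0.11 0.08 0.01] w 0.0942 q [-0.66  0.27  1.37 -0.    1.49  2.18]
```

View pics/w12.png

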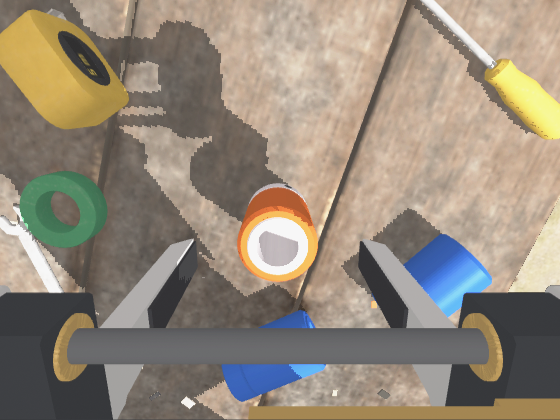

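```bash
python3 -c "
from dfit import *
crop('w12',220,170,340,290,6,'c12')
r=dfit('w12',(278,243),.08,thr=225); print(r, tool([*r[0],.08])); st()
print(robot.snapshot('wrist')['eye'],Ro.from_euler('xyz',robot.get_obs()['ee_rot']).as_matrix().T@(robot.snapshot('wrist')['eye']-robot.get_obs()['tool_pos']))"
```

```text
(array([ 0.51920175, -0.32797036]), np.float64(-1.6041874388483128), np.float64(0.3030577814463116), 90) [-0.1  3.  17.3]
t 22.0 p [ 0.52   -0.3308  0.0973] rpy [-3.138e+00  1.000e-03 -2.838e+00] F [-0.2 -0.2 -0.5] T [0.12 0.15 0.  ] w 0.0939 q [-0.66  0.27  1.37 -0.    1.49  2.18]
[ 0.54246413 -0.4040835   0.27783326] [ 1.73952525e-04 -7.75350716e-02 -1.80682567e-01]
```

View pics/c12.png

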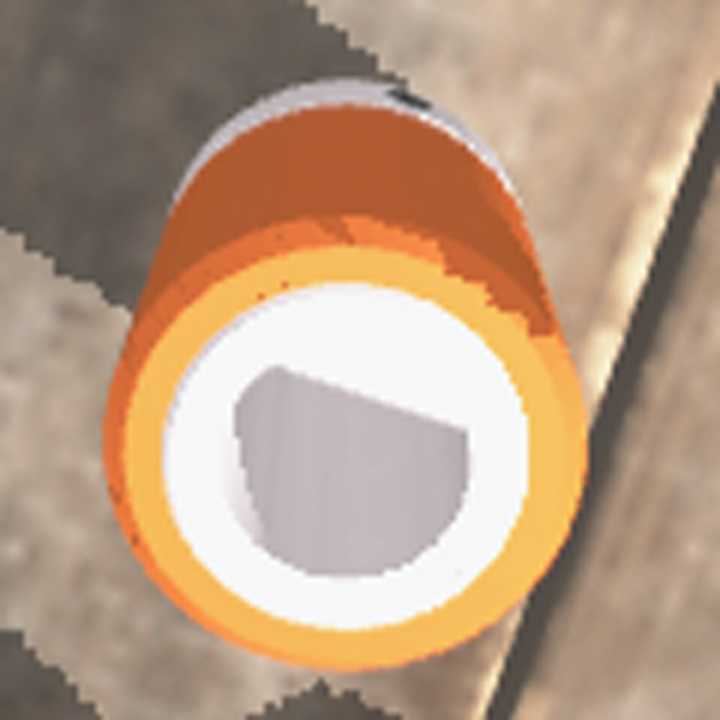

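```bash
python3 -c "
from h import *
def L(f,a,b,o,k,z):
    p=[onz(f,(q[0]+.5)/k-.5+o[0],(q[1]+.5)/k-.5+o[1],z) for q in (a,b)]; d=p[1]-p[0]; return np.arctan2(d[1],d[0])
print(L('w12',(275,367),(466,430),(220,170),6,.08)-np.pi/2, L('w12',(275,367),(466,430),(220,170),6,.08)+np.pi/2)
print(L('w10',(225,487),(403,487),(245,180),9,.08)-np.pi/2)
print(L('w11',(285,311),(430,361),(240,140),8,.08)+np.pi/2)
print('shaft base',L('w2',(278,379),(368,378),(230,130),6,.1)+np.pi/2)
"
```

```text
1.5395731619908317 4.681165815580625
-1.6688046282273252
4.676791161917519
shaft base 1.5861627232615767
```

```bash
python3 -m handwheel '{"delta_pos":[[0,3,0],[0,0,27],[0,0,27],[0,0,0],[0,0,0],[0,0,0],[0,0,0],[0,0,0]],"rotation":[[0,0,0],[0,0,0],[0,0,0],[0,0,0],[0,0,0],[0,0,0],[0,0,0],[0,0,0]],"claw":[-1,-1,-1,-1,-1,-1,-1,-1]}';
python3 -c "
from h import *
st();print(tool([.5193,-.328,.062]))"
```

```text
time: 23.1
tool_pos: [0.5186, -0.3276, 0.0421]
ee_rot: [-3.14, -0.0, -2.838]
wrist_force: [0.6, -0.1, 0.2]
width: 0.0936
t 23.1 p [ 0.5186 -0.3276  0.0421] rpy [-3.14  -0.    -2.838] F [ 0.6 -0.1  0.2] T [0.06 0.09 0.03] w 0.0936 q [-0.66  0.31  1.44 -0.    1.39  2.18]
[ -0.6  -0.6 -19.9]
```

Well centred. Close and lift.

```bash
python3 -m handwheel '{"delta_pos":[[0,0,0],[0,0,0],[0,0,0],[0,0,0],[0,0,0],[0,0,0],[0,0,-40],[0,0,-60]],"rotation":[[0,0,0],[0,0,0],[0,0,0],[0,0,0],[0,0,0],[0,0,0],[0,0,0],[0,0,0]],"claw":[1,1,1,1,1,1,1,1]}';
python3 -m handwheel '{"delta_pos":[[0,0,-60],[0,0,-60],[0,0,-20],[0,0,0],[0,0,0],[0,0,0],[0,0,0],[0,0,0]],"rotation":[[0,0,0],[0,0,0],[0,0,0],[0,0,-0.16],[0,0,-0.16],[0,0,-0.16],[0,0,-0.16],[0,0,-0.16]],"claw":[1,1,1,1,1,1,1,1]}';
python3 -c "
from h import *
st();go([.542,.035,.28],[np.pi,0,.363]);snap('scene','s13');snap('wrist','w13')"
```

```text
time: 24.1
tool_pos: [0.516, -0.3257, 0.1378]
ee_rot: [3.135, -0.007, -2.838]
wrist_force: [0.3, -0.1, -2.7]
width: 0.0514
time: 25.1
tool_pos: [0.5178, -0.3269, 0.2797]
ee_rot: [3.138, -0.001, -2.033]
wrist_force: [-0.3, 0.3, -2.7]
width: 0.0517
t 25.1 p [ 0.5178 -0.3269  0.2797] rpy [ 3.138e+00 -1.000e-03 -2.033e+00] F [-0.3  0.3 -2.7] T [0.09 0.15 0.03] w 0.0517 q [-0.65  0.23  1.06 -0.    1.85  1.38]
shift now-frame [-3.347e+02  1.397e+02 -2.000e-01]
rotvec [ 0.0029  0.0036 -2.3958] shift after-rot [ 1.511e+02 -3.297e+02 -3.000e-01]
```

View pics/w13.png

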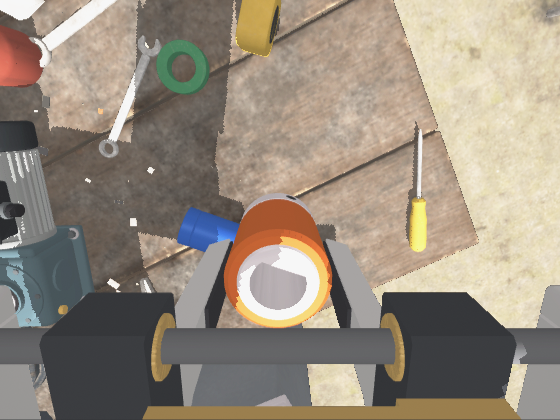

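View pics/s13.png

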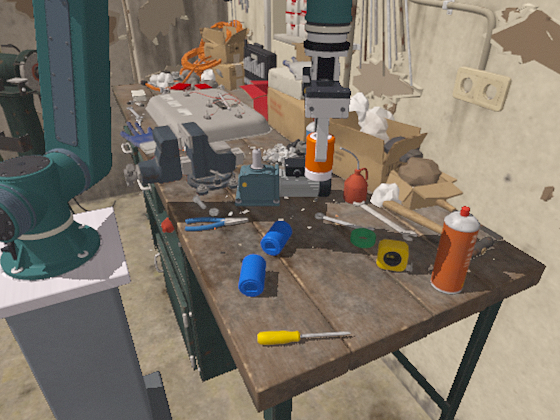

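```bash
python3 -m handwheel '{"delta_pos":[[0,0,0],[0,0,0],[0,0,0],[0,0,0],[0,0,0],[0,0,0],[0,0,0],[0,0,0]],"rotation":[[0,0,-0.184],[0,0,-0.184],[0,0,-0.184],[0,0,-0.184],[0,0,-0.184],[0,0,-0.184],[0,0,-0.184],[0,0,-0.184]],"claw":[1,1,1,1,1,1,1,1]}';
python3 -m handwheel '{"delta_pos":[[0,0,0],[0,0,0],[0,0,0],[0,0,0],[0,0,0],[30,-48,0],[30,-48,0],[30,-48,0]],"rotation":[[0,0,-0.185],[0,0,-0.185],[0,0,-0.185],[0,0,-0.185],[0,0,-0.185],[0,0,0],[0,0,0],[0,0,0]],"claw":[1,1,1,1,1,1,1,1]}';
python3 -m handwheel '{"delta_pos":[[30,-48,0],[30,-48,0],[0,0,0],[0,0,0],[0,0,0],[0,0,0],[0,0,0],[0,0,0]],"rotation":[[0,0,0],[0,0,0],[0,0,0],[0,0,0],[0,0,0],[0,0,0],[0,0,0],[0,0,0]],"claw":[1,1,1,1,1,1,1,1]}';
python3 -c "
from h import *
st();snap('wrist','w14')"
```

```text
time: 26.2
tool_pos: [0.518, -0.327, 0.2804]
ee_rot: [3.14, 0.002, -0.563]
wrist_force: [0.9, -0.9, -3.1]
width: 0.0513
time: 27.2
tool_pos: [0.5519, -0.1592, 0.2803]
ee_rot: [3.142, 0.002, 0.355]
wrist_force: [0.6, 0.6, -4.2]
width: 0.0516
time: 28.2
tool_pos: [0.5745, -0.0502, 0.2811]
ee_rot: [3.14, 0.001, 0.358]
wrist_force: [-0.3, 0.1, -2.5]
width: 0.0517
t 28.2 p [ 0.5745 -0.0502  0.2811] rpy [3.14e+00 1.00e-03 3.58e-01] F [-0.3  0.1 -2.5] T [-0.07  0.02  0.01] w 0.0517 q [-0.18  0.15  1.16 -0.    1.84 -0.54]
```

View pics/w14.png

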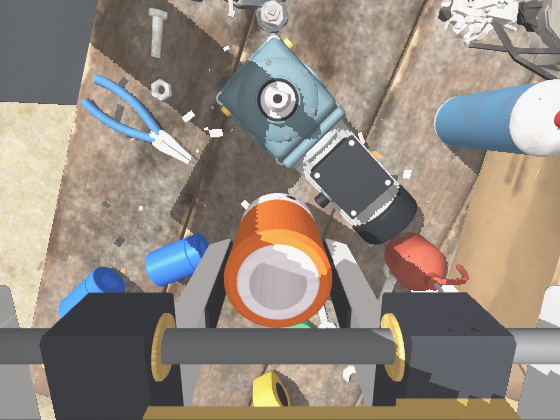

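```bash
python3 -c "
from h import *
crop('w14',240,60,320,140,8,'c14a');crop('w14',215,185,340,335,5,'c14b')"
```

```text
(no output)
```

View pics/c14a.png

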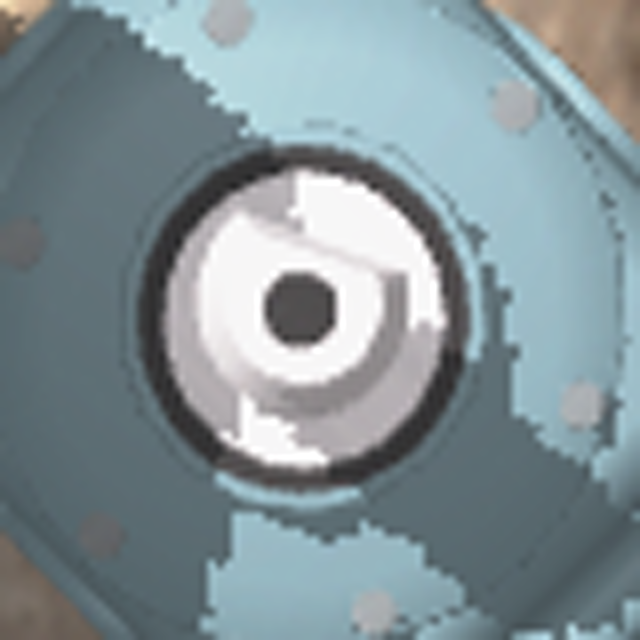

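View pics/c14b.png

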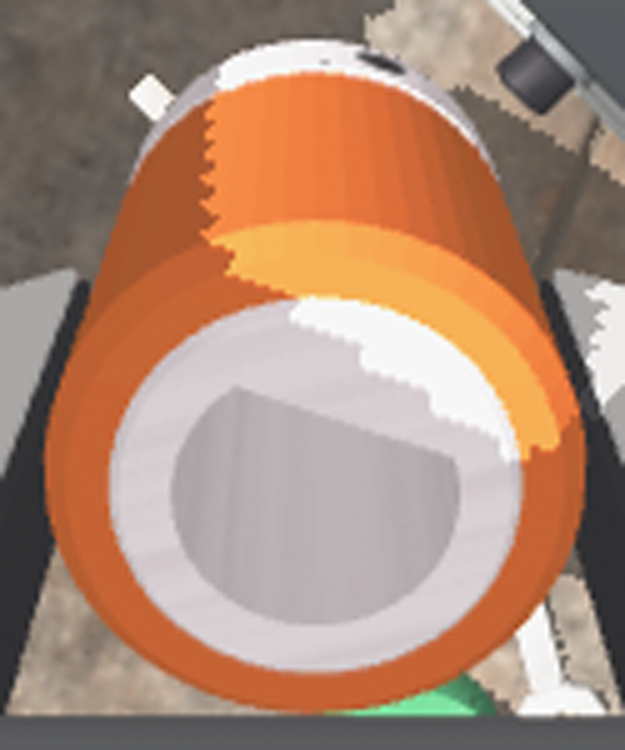

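```bash
python3 -c "
from h import *
def P(f,q,o,k,z): return onz(f,(q[0]+.5)/k-.5+o[0],(q[1]+.5)/k-.5+o[1],z)
def L(f,a,b,o,k,z):
    d=P(f,b,o,k,z)-P(f,a,o,k,z); return np.arctan2(d[1],d[0]),np.linalg.norm(d)
print('roller',L('w14',(235,387),(455,455),(215,185),5,.319))
print('shaft',L('w14',(245,214),(402,271),(240,60),8,.147))
h=P('w14',(300,309),(240,60),8,.15); r=P('w14',(304,318),(240,60),8,.10)
print('shaft c',h,r,tool(h),tool(r))
c=P('w14',(315,484),(215,185),5,.319);print('roller top c',c,tool(c))
b=P('w14',(315,130),(215,185),5,.24)
"
```

```text
roller (np.float64(0.03326675658240374), np.float64(0.021695128305721595))
shaft (np.float64(0.02801023695265339), np.float64(0.018512316933250415))
shaft c [0.54157479 0.03602469 0.15      ] [0.54152838 0.03743497 0.1       ] [ -0.5 -92.2 131. ] [ -0.  -93.6 181. ]
roller top c [ 0.57371478 -0.04851904  0.319     ] [ -0.2  -1.6 -37.9]
```

```bash
python3 -m handwheel '{"delta_pos":[[0,-46,0],[0,-45.5,0],[0,0,25],[0,0,25],[0,0,20],[0,0,0],[0,0,0],[0,0,0]],"rotation":[[0,0,0],[0,0,0],[0,0,0],[0,0,0],[0,0,0],[0,0,0],[0,0,0],[0,0,0]],"claw":[1,1,1,1,1,1,1,1]}';
python3 -c "
from h import *
st();print('roller-needed',tool([.5415,.0365,.15])-np.array([-.2,-1.2,0]));snap('scene','s15');snap('side','d15');snap('wrist','w15')
cv2.imwrite('pics/c15.png',np.hstack([cv2.resize(cv2.imread(f'pics/{f}.png')[y:y+100,x:x+80],None,fx=5,fy=5,interpolation=cv2.INTER_CUBIC) for f,x,y in (('s15',220,100),('d15',205,85))]))"
```

```text
time: 29.25
tool_pos: [0.543, 0.0358, 0.2125]
ee_rot: [3.139, -0.002, 0.359]
wrist_force: [-0.2, 0.5, -2.9]
width: 0.0511
t 29.25 p [0.543  0.0358 0.2125] rpy [ 3.139e+00 -2.000e-03  3.590e-01] F [-0.2  0.5 -2.9] T [-0.08  0.03  0.02] w 0.0511 q [-0.04  0.07  1.37 -0.    1.69 -0.4 ]
roller-needed [-1.1 -0.1 62.5]
```

View pics/c15.png

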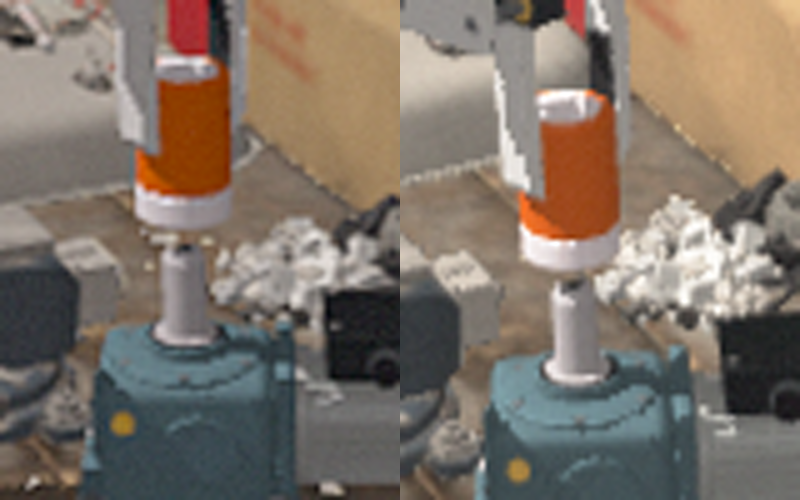

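View pics/w15.png

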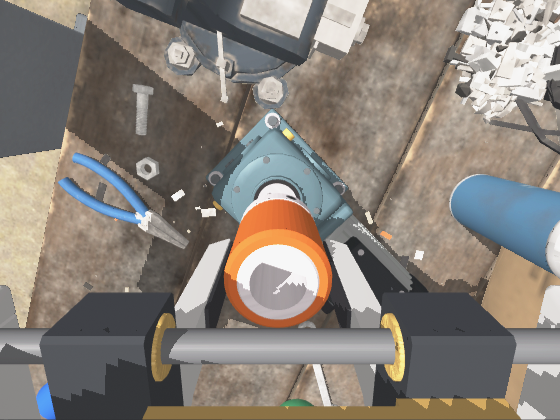

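```bash
python3 -m handwheel '{"delta_pos":[[-1,0,0],[0,0,8],[0,0,8],[0,0,2],[0,0,2],[0,0,2],[0,0,0],[0,0,0]],"rotation":[[0,0,0],[0,0,0],[0,0,0],[0,0,0],[0,0,0],[0,0,0],[0,0,0],[0,0,0]],"claw":[1,1,1,1,1,1,1,1]}';
python3 -c "
from h import *
st();print('roller-needed',tool([.5415,.0365,.15])-np.array([-.2,-1.2,0]))"
```

```text
time: 30.4
tool_pos: [0.5415, 0.0355, 0.1892]
ee_rot: [3.14, 0.001, 0.359]
wrist_force: [0.6, -0.0, -2.9]
width: 0.0515
t 30.4 p [0.5415 0.0355 0.1892] rpy [3.14e+00 1.00e-03 3.59e-01] F [ 0.6 -0.  -2.9] T [-0.03  0.03 -0.  ] w 0.0515 q [-0.04  0.07  1.42 -0.    1.65 -0.4 ]
roller-needed [ 0.6  0.2 39.2]
```

```bash
python3 -m handwheel '{"delta_pos":[[0,0,1.5],[0,0,1.5],[0,0,1.5],[0,0,1.5],[0,0,1.5],[0,0,1.5],[0,0,0],[0,0,0]],"rotation":[[0,0,0],[0,0,0],[0,0,0],[0,0,0],[0,0,0],[0,0,0],[0,0,0],[0,0,0]],"claw":[1,1,1,1,1,1,1,1]}';
python3 -c "
from h import *
st();snap('scene','s16');snap('side','d16');
cv2.imwrite('pics/c16.png',np.hstack([cv2.resize(cv2.imread(f'pics/{f}.png')[y:y+100,x:x+80],None,fx=5,fy=5,interpolation=cv2.INTER_CUBIC) for f,x,y in (('s16',220,100),('d16',205,85))]))"
```

```text
time: 31.4
tool_pos: [0.5414, 0.0355, 0.18]
ee_rot: [3.141, 0.001, 0.359]
wrist_force: [-0.4, 0.2, -3.4]
width: 0.0519
t 31.4 p [0.5414 0.0355 0.18  ] rpy [3.141e+00 1.000e-03 3.590e-01] F [-0.4  0.2 -3.4] T [-0.06  0.05 -0.  ] w 0.0519 q [-0.04  0.08  1.43 -0.    1.63 -0.4 ]
```

View pics/c16.png

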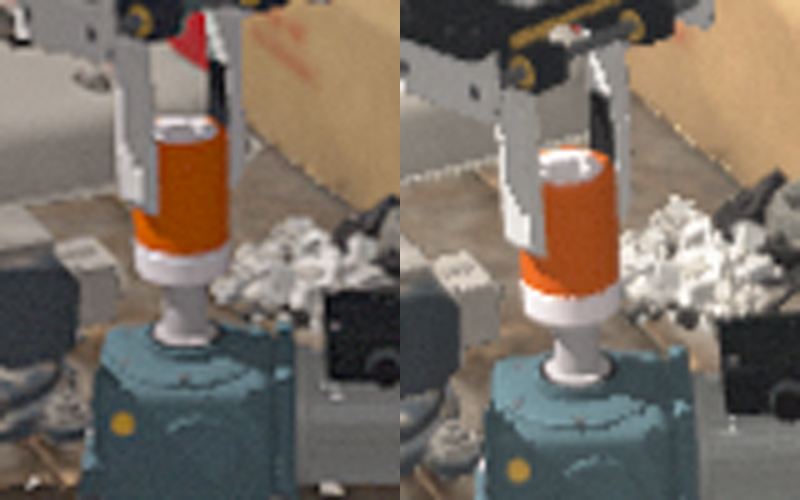

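```bash
python3 -m handwheel '{"delta_pos":[[0,0,3],[0,0,3],[0,0,3],[0,0,3],[0,0,3],[0,0,3],[0,0,3],[0,0,3]],"rotation":[[0,0,0],[0,0,0],[0,0,0],[0,0,0],[0,0,0],[0,0,0],[0,0,0],[0,0,0]],"claw":[1,1,1,1,1,1,1,1]}'
```

```text
time: 32.5
tool_pos: [0.5414, 0.0355, 0.1558]
ee_rot: [3.141, 0.001, 0.359]
wrist_force: [0.7, -0.2, -4.3]
width: 0.0518
```

```bash
python3 -m handwheel '{"delta_pos":[[0,0,2.5],[0,0,2.5],[0,0,2],[0,0,1],[0,0,1],[0,0,1],[0,0,0],[0,0,0]],"rotation":[[0,0,0],[0,0,0],[0,0,0],[0,0,0],[0,0,0],[0,0,0],[0,0,0],[0,0,0]],"claw":[1,1,1,1,1,1,1,1]}'
```

```text
time: 33.5
tool_pos: [0.5414, 0.0355, 0.146]
ee_rot: [3.14, 0.001, 0.359]
wrist_force: [0.8, 0.5, -3.5]
width: 0.0518
```

Bottom now ≈0.104; last 4 mm gently.

```bash
python3 -m handwheel '{"delta_pos":[[0,0,1],[0,0,0],[0,0,1],[0,0,0],[0,0,1],[0,0,0],[0,0,0.5],[0,0,0]],"rotation":[[0,0,0],[0,0,0],[0,0,0],[0,0,0],[0,0,0],[0,0,0],[0,0,0],[0,0,0]],"claw":[1,1,1,1,1,1,1,1]}'
```

```text
time: 34.5
tool_pos: [0.5413, 0.0354, 0.1424]
ee_rot: [3.141, 0.001, 0.359]
wrist_force: [-0.4, -0.0, -3.5]
width: 0.0515
```

```bash
python3 -m handwheel '{"delta_pos":[[0,0,0.7],[0,0,0],[0,0,0.7],[0,0,0],[0,0,0.7],[0,0,0],[0,0,0],[0,0,0]],"rotation":[[0,0,0],[0,0,0],[0,0,0],[0,0,0],[0,0,0],[0,0,0],[0,0,0],[0,0,0]],"claw":[1,1,1,1,1,1,1,1]}'
```

```text
time: 35.5
tool_pos: [0.5414, 0.0354, 0.1414]
ee_rot: [3.14, 0.0, 0.359]
wrist_force: [-3.7, 0.1, 5.2]
width: 0.0514
```

```bash
python3 -m handwheel '{"delta_pos":[[0,0,-0.7],[0,0,0],[0,0,0],[0,0,0],[0,0,0],[0,0,0],[0,0,0],[0,0,0]],"rotation":[[0,0,0],[0,0,0],[0,0,0],[0,0,0],[0,0,0],[0,0,0],[0,0,0],[0,0,0]],"claw":[1,1,1,-1,-1,-1,-1,-1]}'; python3 -m handwheel '{"delta_pos":[[0,0,-20],[0,0,-40],[0,0,-50],[0,0,-30],[0,0,0],[0,0,0],[0,0,0],[0,0,0]],"rotation":[[0,0,0],[0,0,0],[0,0,0],[0,0,0],[0,0,0],[0,0,0],[0,0,0],[0,0,0]],"claw":[-1,-1,-1,-1,-1,-1,-1,-1]}'
python3 -c "
from h import *
st();snap('scene','s17');snap('side','d17');snap('wrist','w17');crop('w17',230,120,330,250,5,'cw17')
cv2.imwrite('pics/c17.png',np.hstack([cv2.resize(cv2.imread(f'pics/{f}.png')[y:y+100,x:x+80],None,fx=5,fy=5,interpolation=cv2.INTER_CUBIC) for f,x,y in (('s17',220,100),('d17',205,85))]))"
```

```text
time: 36.5
tool_pos: [0.5414, 0.0354, 0.141]
ee_rot: [3.141, 0.001, 0.359]
wrist_force: [-0.0, -0.5, 0.3]
width: 0.0937
time: 37.5
tool_pos: [0.5409, 0.0356, 0.2794]
ee_rot: [-3.142, 0.004, 0.359]
wrist_force: [0.4, 0.2, -0.9]
width: 0.094
t 37.5 p [0.5409 0.0356 0.2794] rpy [-3.142  0.004  0.359] F [ 0.4  0.2 -0.9] T [-0.01  0.09  0.01] w 0.094 q [-0.04  0.07  1.24 -0.    1.83 -0.4 ]
```

View pics/c17.png

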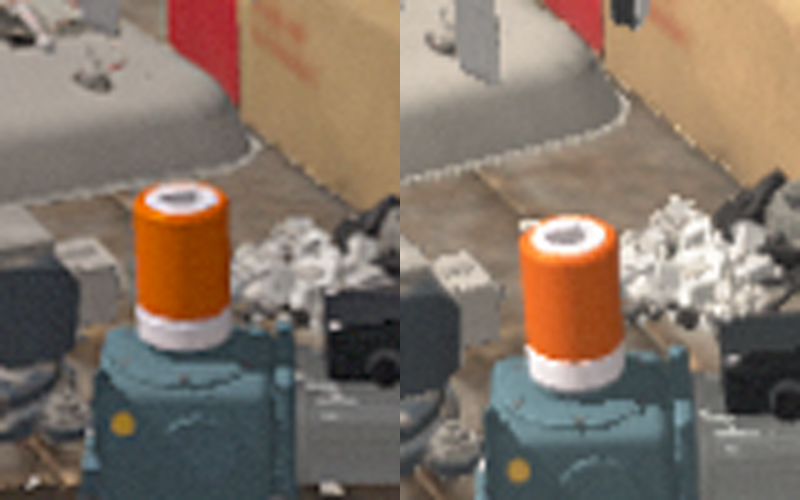

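View pics/w17.png

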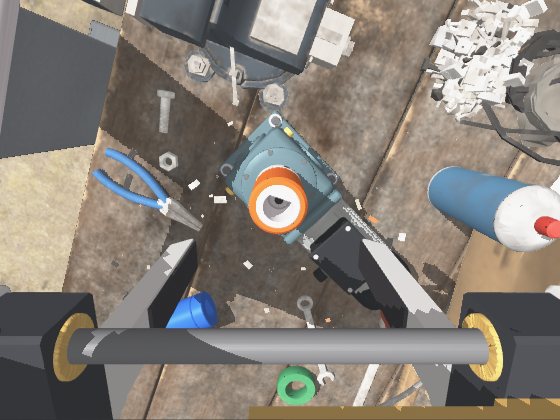

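```bash
python3 -c "
from fit import *
out=[]
for f,x,y in (('s17',220,100),('d17',205,85)):
    im=cv2.resize(cv2.imread(f'pics/{f}.png')[y:y+100,x:x+80],None,fx=5,fy=5,interpolation=cv2.INTER_CUBIC)
    pts=np.array([proj(f,q) for q in mesh(np.array([.5413,.0362,.1]),[0,0,1],.026,.08)[0]])
    for h in (pts[:40],pts[40:]): cv2.polylines(im,[((h+.5-[x,y])*5).astype(np.int32)],True,(0,255,0),1)
    out.append(im)
out.append(cv2.resize(cv2.imread('pics/cw17.png'),(385,500)))
cv2.imwrite('pics/c18.png',np.hstack(out)[:,:800] if 0 else cv2.resize(np.hstack(out),(800,338)))"
```

```text
(no output)
```

View pics/c18.png

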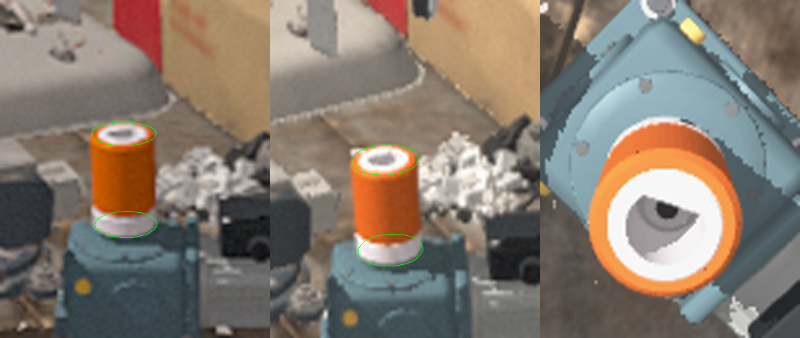

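```bash
python3 -c "
from h import *
print(robot.close_job()); st()"
```

```text
the job is handed in; nothing more can be done
None
the job is handed in; nothing more can be done
```

The roller is on the gearmotor shaft, aluminium end down and flats matched. I let go of it, moved the gripper clear and handed the job in at about 37.6 s; no verdict is reported.

- **How it went:** I picked up the lying roller with the tool tilted 50°. I turned it upright, set it on the bench on its aluminium end and released it. After finding the bore's flat with the wrist camera, I gripped it again from above, turned it about 183° and lowered it onto the shaft.
- **Flats:** before lowering, the wrist picture put the two flats within about 0.01 rad of each other. The roller went down with no noticeable extra resistance until it seated.
- **Seating:** contact came with the roller's bottom estimated at about 0.099 m, against a seat at 0.100 m. After release, a model drawn at the seat pose matched both fixed-camera pictures to within about a pixel.
- **Clearance:** the gripper was open, about 140 mm above its release height, with no force on the wrist. The pliers, spanner and tape roll looked undisturbed in the last wrist picture. The tape measure was out of that view, and I never came close to it.
- **Disagreements:** the fixed cameras and the wrist camera differed by up to about 5 mm on the roller and shaft positions. I used the wrist camera, which agreed with itself from different tool angles. One sideways step ended about 3 mm off, and I corrected it before the second grip.

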